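# Grease the bearing of the casting bench shaft

### The job

Take the red push-type grease gun out of the bottle lane and press its steel coupler squarely onto the tilted brass grease nipple of the blue bearing block until it snaps on and sits fully home against the nipple's flange. Finish while still gripping the gun and holding it there, square on the nipple and pressed fully home against the valve spring: do not let go or ease off. Leave the jar and the can standing in the lane and do not shift the other things on the bench.

Things in the scene. Friction and masses are not known exactly. Their poses are not given: they have to be found in the camera images.
- gun: Push-type grease gun, 128 mm tall, 0.3 to 0.5 kg, round about its z axis, upright on its mouth in one of the lane's three places. Origin: centre of the mouth (bottom face); z runs to the grip end. From the mouth up: steel coupler 40 mm wide to 10 mm, 36 mm wide to 48 mm; red barrel 46 mm wide from 48 to 84 mm with a flat shoulder on top; black round grip 30 mm wide from 84 to 128 mm.
- gun_grip (a point): Point on the gun's axis in the black grip, 107 mm above the mouth: 21 mm below the grip's top, 23 mm above the shoulder. Grip across here with the tool along the gun's axis; pads hold it by friction and the fingertips can push on the shoulder.
- nipple: Brass grease nipple in the top of the bearing block, leaning 25 degrees from vertical to the block's -x side (roughly towards the robot). Origin: centre of the upper face of its round flange (39 mm wide), 105 mm above the bench; z is its axis, pointing out and up. Above the flange a post 17 mm wide, 28 mm long. Fully home: the gun's mouth face touches the flange, gun axis on nipple axis.
- gun_lip (a point): Point on the gun's axis at the lip of the coupler, 8 mm in from the mouth. The mouth is a funnel narrowing from 33 mm to the lip's 19.5 mm hole (6 to 10 mm in); behind the lip the bore is 26 mm wide and ends in a flat 30 mm in.
- nipple_balls (a point): Point on the nipple's axis 18 mm above the flange, amid four sprung balls (9 mm, standing 3 mm proud of the post) that snap behind the gun's lip. Going on, the balls are met with the gun's mouth about 15 mm above the flange and take about 7 to 12 N to push past; the lip is past them (snapped) at about 4 mm.
- valve (a joint): travel of the red valve pin into the nipple, m: 0 out, about 0.008 with the gun fully home; it is met when the gun's mouth is 8 mm above the flange. Spring: 1.2 N at first, 1.2 N per mm, so some 11 N fully home. If the gun is let go after the snap it backs off to about 0.0035.
- bearing: Blue cast bearing block, fixed to the bench for the run, base 150 x 85 mm, 100 mm tall, with a 25 mm steel shaft along its y axis (100 mm to either side, 58 mm up) and the nipple in its top. Origin: centre of the underside.
- lane: Dark steel tray (the bottle lane) fixed to the bench, 105 x 290 mm, walls 25 mm tall, floor 5 mm thick; three things stand in it in a row along its y axis at -85, 0 and +85 mm, in any order. Origin: centre of the underside.
- jar: amber jar with blue lid, 60 mm in diameter, 70 mm tall, standing in the lane; origin centre of the underside, z up
- can: metal can with a yellow label, 60 mm in diameter, 74 mm tall, standing in the lane; origin centre of the underside, z up
- crucible: terracotta cup-shaped crucible, 80 mm across, 85 mm tall, on the bench; origin centre of the underside
- mould: dark steel two-cell ingot mould, 70 x 130 x 40 mm, on the bench; origin centre of the underside
- brick: pale firebrick, 110 x 200 x 60 mm, on the bench; origin centre of the underside
- hammer: hammer lying on the bench; origin on its underside
Things that resemble listed ones, but are neither listed nor needed, are in the scene too. Of the things like the can, leave any that is green, pink or turquoise; of the rest the smaller one is meant.

How it is judged:
By the outcome, as a careful person would: the job done as asked, in the order asked, and still so for the second after the job is handed in, while the arm keeps its last pose, push and grip.
It also fails if it takes over 35 s, if anything falls off the work surface, if the arm or the gripper's body presses on something with over 40 N, if the wrist force passes 120 N, or if a joint passes its speed limit or range.

### The arm

A 6-joint arm with a two-finger parallel gripper is mounted at the origin on the work surface. World frame = base frame: x ahead of the robot, y to its left, z up, the work surface at z = 0. Lengths are in m, angles in rad, forces in N, time in s.
With the tool pointing down it reaches from about 0.325 to 1 m from the base axis. Payload 5.1 kg.
Tool frame: the origin (TCP) lies on the centre line of the jaws, within the pads' length; the fingertips stand 14 mm ahead of it and the grasp point (between the pads) lies 5 mm behind it; z points along the fingers, y is the line along which they close (so a half turn about z gives the same grasp; the last joint's range is limited). The gripper opens to 85 mm and grips with 20 to 120 N. Pads are 22 mm wide; open, the fingers measure 114 mm over their backs; the gripper's body (76 mm by 85 mm) begins 54 mm behind the grasp point. The pads swing forward as they close: fully open they stand 13 mm farther back than shut.
Start: joints at [-1.242, 0.124, 1.65, -0, 1.367, -0.083], TCP at [0.26, -0.596, 0.245] pointing down, gripper open.
Joint ranges: [-2.61, 2.61], [-1.02, 2.33], [0.03, 2.71], [-1.35, 4.49], [0.32, 2.68], [-2.91, 2.91]. Speed limits (rad/s): [2.57, 2.57, 3.14, 3.14, 3.14, 3.14].

### API

Orientations are given as a unit quaternion [x, y, z, w].
In Python, from workcell import ctrl gives the robot as it stands.
- The arm moves only by the shell command python3 -m pendant 'ROWS' [FORCE]. ROWS is JSON, a list of rows, each a list of 3 entries, a list of its own where there are three numbers: the shift along the tool's x, y, z in mm, then the turn about the tool's z in degrees, then the finger opening in mm, from 0 to 85.4. In form: [[[x, y, z], roll, jaw], ...]. A call has 1 to 8 rows; each row is the pose to reach, as a shift and turn from the pose commanded when the call began, along the tool's axes at that moment; what a row does not reach only later rows make up. A row lasts 1/12 s, in which the tool goes at most 41.7 mm and 7.16 degrees, less where a joint would pass 70% of its speed; a pose out of reach is approached as far as the arm can. A call with a gripper value outside its range is refused whole. The fingers move at their own pace and stop on an object; FORCE is the grip in N (left out, the last holds). Time passes only in rows, so rows that repeat a pose let the fingers close. It gives the time, the measured TCP pose, the force, the opening and the grip force at its end, in the units of the state.
- ctrl.read_state(): the state, without advancing time (a new reading comes with each control period).
- ctrl.camera(name): name is "scene" or "top" or "wrist"; returns the picture (400x640x3 uint8, blue, green, red); there is no depth.
- ctrl.camera_params(name): a dict with "fx", "fy", "cx", "cy" (pixels), "T" (4x4, takes a point from camera to world coordinates); the wrist camera has in their place "hand_eye" (4x4, takes a point from camera to tool coordinates, whose origin is the TCP and whose axes are the flange's). Camera axes: x right, y down, z forward; pixel columns grow to the right and rows downward; lengths in m; the calibration is good to about 2 mm. The wrist camera is an equidistant fisheye: a pixel r from the principal point sees the ray r / f radians off the axis. A picture is of the moment at which its call begins: read the wrist's pose just before it. camera_params takes no time and is no camera call.
- ctrl.sign_off(): hands the job in; it is judged then, once.
The state is a dict: "t": time; "joint_positions": joint angles; "dq": joint speeds; "joint_efforts": joint torques, N m; "tcp_pos": TCP position; "tcp_rot": TCP orientation; "contact_force": force on the tool from outside, world axes, zero at the start; "ft_torque": the same for the moment, N m; "finger_gap": finger opening in m; "gripper_force": force on a finger pad.
Only numpy, scipy, OpenCV 4.12 (cv2) and the standard library are available. Lean on these libraries where they do the work, as an engineer would, in place of code of your own. Each camera call takes 0.05 s, during which the arm holds its last target. There are 200 camera calls.

## Working session

There is one attempt and no reset: what is moved stays moved. The work goes in short steps, Python scripts to look and compute and a shell command to move; the robot and the scene stay as the last step left them, time stands still between calls to the robot, and variables do not carry over. Pictures are saved under pics/ and viewed, at most 10 in all, crops included, and the job is handed in when it is done.

```bash
mkdir -p pics; python3 - <<'E'
from workcell import ctrl
import cv2,json
s=ctrl.read_state();print(s)
for n in("scene","top","wrist"):
    cv2.imwrite(f"pics/{n}0.png",ctrl.camera(n));p=ctrl.camera_params(n);print(n,{k:(v.tolist() if hasattr(v,'tolist') else v) for k,v in p.items()})
E
```

```text
{'t': 0.0, 'joint_positions': array([-1.24158396e+00,  1.24538974e-01,  1.65168524e+00,  1.01919007e-05,
        1.36749883e+00, -8.25809769e-02]), 'dq': array([ 0.00152574,  0.0021489 , -0.00085272, -0.00082115, -0.00013764,
        0.00033596]), 'joint_efforts': array([-2.09234458e-03, -4.23617971e+01, -3.65447187e+01, -1.62070933e-04,
        7.14349444e-03, -4.31735671e-06]), 'tcp_pos': array([ 0.2599619 , -0.59511269,  0.24402443]), 'tcp_rot': array([ 9.78877714e-01,  2.04443848e-01, -1.26070269e-04, -1.05771738e-03]), 'contact_force': array([ 0.89607762, -0.33430971,  0.13383078]), 'ft_torque': array([ 0.02983275,  0.00237009, -0.06076481]), 'gripper_force': 0.0, 'finger_gap': 0.08545548901018828}
scene {'fx': 365.82100718621365, 'fy': 365.82100718621365, 'cx': 312.29054036719833, 'cy': 202.5074241786355, 'T': [[0.7060499354274937, 0.5345010642134517, -0.46454504737164054, 1.0085987702769734], [0.7079131392516611, -0.5153284792188098, 0.4830067761231587, -0.37429745766294675], [0.018774343069479255, -0.6698844459014676, -0.7422279657770874, 0.820806837599626], [0.0, 0.0, 0.0, 1.0]]}
top {'fx': 474.7223290495737, 'fy': 474.7223290495737, 'cx': 318.55113245769513, 'cy': 198.2038730121728, 'T': [[-0.022017578293948233, -0.9862906868997727, 0.16354175974607937, 0.36427336949133854], [-0.9995949277084084, 0.024668123053446688, 0.014193808672859635, 0.04817269491164977], [-0.018033489559472187, -0.1631630002169441, -0.9864343002017489, 1.3221552911263057], [0.0, 0.0, 0.0, 1.0]]}
wrist {'fx': 309.70691628693146, 'fy': 309.70691628693146, 'cx': 317.13502625571493, 'cy': 201.31495818399074, 'hand_eye': [[-0.0012216779384834596, -0.954896278395889, -0.29693703879558997, 0.07568929957588322], [0.999999252053043, -0.0011838816164505632, -0.00030711182240217744, 0.00011621637277980934], [-5.8278365210141026e-05, -0.2969371918941737, 0.9548970105061766, -0.12874298711293666], [0.0, 0.0, 0.0, 1.0]]}
```

View pics/scene0.png

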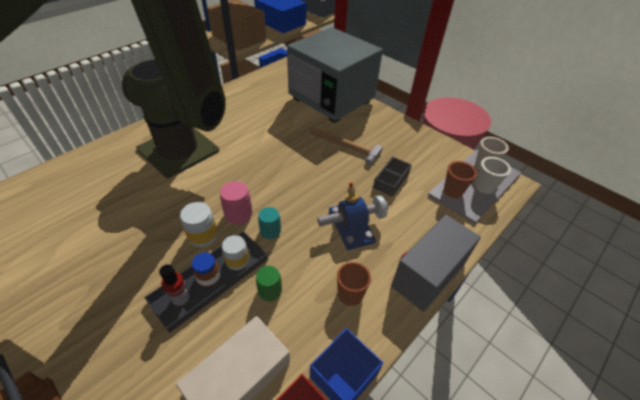

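View pics/top0.png

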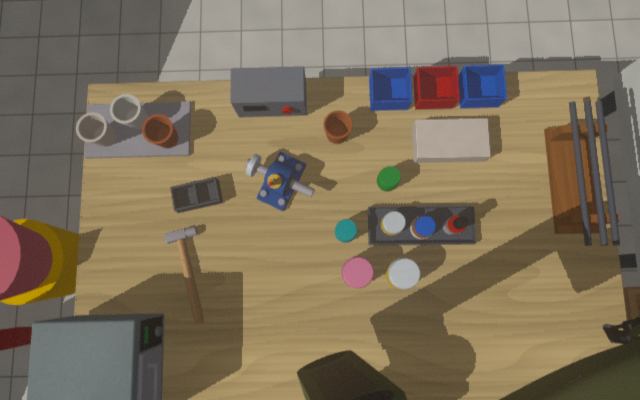

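The gun is at the -y end of the lane (top ≈ (457,224), scene ≈ (172,283)). The bearing is at top ≈ (279,181), scene ≈ (353,215), with its nipple leaning. I'll enlarge both.

```bash
python3 - <<'E'
import cv2,numpy as np
t=cv2.imread('pics/top0.png');s=cv2.imread('pics/scene0.png')
def c(im,x,y,w,h,k):return cv2.resize(im[y:y+h,x:x+w],None,fx=k,fy=k,interpolation=cv2.INTER_CUBIC)
a=np.hstack([c(t,360,195,130,60,3),c(t,240,145,80,70,5)[:180*1] if 0 else np.zeros((180,10,3),np.uint8)])
o=np.zeros((600,800,3),np.uint8)
o[0:240,0:400]=c(t,400,195,80,48,5)      # lane top x5
o[0:300,400:800]=c(t,240,145,80,60,5)    # bearing top
o[300:600,0:400]=c(s,140,250,80,60,5)    # gun scene
o[300:600,400:800]=c(s,310,175,80,60,5)  # bearing scene
for i in range(0,800,50):
    cv2.line(o,(i,0),(i,6 if i%100 else 12),(255,255,255),1);cv2.line(o,(i,300),(i,306 if i%100 else 312),(255,255,255),1)
for j in range(0,600,50):
    cv2.line(o,(0,j),(8,j),(255,255,255),1);cv2.line(o,(400,j),(408,j),(255,255,255),1)
cv2.imwrite('pics/crop1.png',cv2.convertScaleAbs(o,alpha=1.6))
E
```

```text
(no output)
```

View pics/crop1.png

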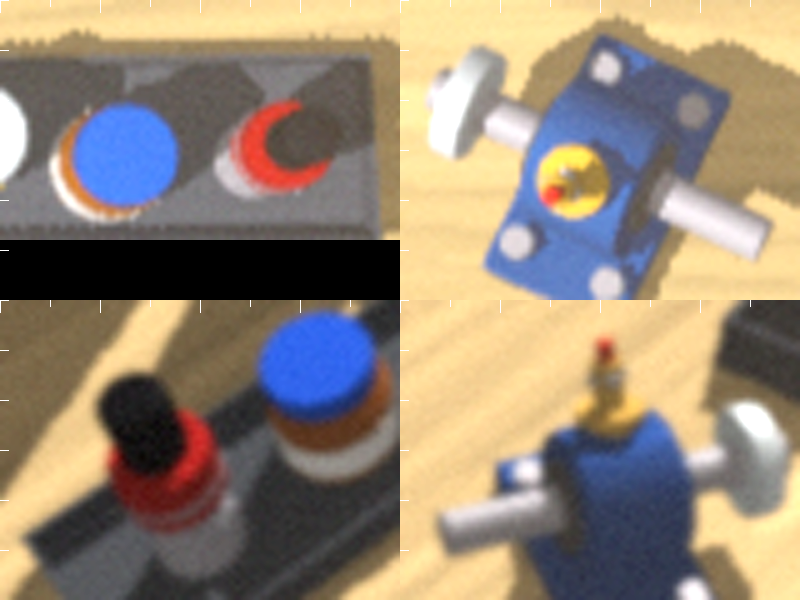

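Crop readings (full-picture pixels).
- **Gun grip top:** top (459.8,222.4), scene (166.8,270.5).
- **Flange:** top (274.6,181.2), scene (352.3,197).
- **Pin tip:** top (270.2,183.9), scene (351,183.6).
- **Shaft ends:** top (313.2,192.2) and (246.5,164).
- **Base corners:** top (280,152) and (306,164.4).

```bash
cat > h.py <<'E'
from workcell import ctrl
import numpy as np
from scipy.spatial.transform import Rotation as R
P={n:ctrl.camera_params(n) for n in("scene","top","wrist")}
def ray(n,u,v,Tw=None):
    p=P[n];x=np.array([(u-p['cx'])/p['fx'],(v-p['cy'])/p['fy']])
    if n=='wrist':
        r=np.linalg.norm(x);d=np.r_[x/r*np.sin(r),np.cos(r)];T=Tw@np.array(p['hand_eye'])
    else: d=np.r_[x,1];T=np.array(p['T'])
    d=T[:3,:3]@d;return T[:3,3],d/np.linalg.norm(d)
def atz(n,u,v,z,Tw=None):
    o,d=ray(n,u,v,Tw);return o+d*(z-o[2])/d[2]
def tri(*rays):
    A=sum(np.eye(3)-np.outer(d,d) for o,d in rays);b=sum((np.eye(3)-np.outer(d,d))@o for o,d in rays)
    x=np.linalg.solve(A,b);return x,[np.linalg.norm((np.eye(3)-np.outer(d,d))@(x-o)) for o,d in rays]
def pose(s):
    T=np.eye(4);T[:3,:3]=R.from_quat(s['tcp_rot']).as_matrix();T[:3,3]=s['tcp_pos'];return T
def proj(n,X,Tw=None):
    p=P[n];T=np.array(p['T']) if n!='wrist' else Tw@np.array(p['hand_eye'])
    c=T[:3,:3].T@(np.asarray(X)-T[:3,3])
    if n=='wrist':
        r=np.linalg.norm(c[:2]);th=np.arctan2(r,c[2]);q=c[:2]/r*th
    else:q=c[:2]/c[2]
    return np.array([q[0]*p['fx']+p['cx'],q[1]*p['fy']+p['cy']])
E
python3 - <<'E'
from h import *
np.set_printoptions(precision=4,suppress=True)
print('gun tri',tri(ray('top',459.8,222.4),ray('scene',166.8,270.5)), atz('top',459.8,222.4,.133),atz('scene',166.8,270.5,.133))
print('flange',tri(ray('top',274.6,181.2),ray('scene',352.3,197)),atz('top',274.6,181.2,.105),atz('scene',352.3,197,.105))
print('pin',tri(ray('top',270.2,183.9),ray('scene',351,183.6)))
a,b=atz('top',313.2,192.2,.058),atz('top',246.5,164,.058);print('shaft',a,b,(a+b)/2,np.degrees(np.arctan2(*(b-a)[:2][::-1]))-90)
a,b=atz('top',280,152,.012),atz('top',306,164.4,.012);print('edge yaw',np.degrees(np.arctan2(*(a-b)[:2][::-1]))-90,np.linalg.norm(a-b))
# lane ends
for px in((369,207),(474,206.5),(475,242),(369,243.5)):print('lane',atz('top',*px,.025))
s=ctrl.read_state();T=pose(s);print(T)
E
```

```text
gun tri (array([ 0.4924, -0.29  ,  0.1223]), [np.float64(0.00013753327342817527), np.float64(0.0001375332734280615)]) [ 0.4912 -0.2871  0.133 ] [ 0.5003 -0.2911  0.133 ]
flange (array([0.6172, 0.1827, 0.1013]), [np.float64(0.003332896322288989), np.float64(0.0033328963222889487)]) [0.6141 0.1798 0.105 ] [0.621  0.1828 0.105 ]
pin (array([0.6027, 0.1896, 0.1371]), [np.float64(0.0027266292745658643), np.float64(0.0027266292745659576)])
shaft [0.5907 0.0805 0.058 ] [0.6738 0.2616 0.058 ] [0.6322 0.1711 0.058 ] -24.633499068226286
edge yaw -27.46520039759399 0.08275350362054322
lane [ 0.5513 -0.0716  0.025 ]
lane [ 0.5456 -0.3594  0.025 ]
lane [ 0.4483 -0.3548  0.025 ]
lane [ 0.451  -0.0677  0.025 ]
[[ 0.9164  0.4003 -0.0005  0.26  ]
 [ 0.4003 -0.9164  0.0015 -0.5952]
 [ 0.0001 -0.0016 -1.      0.2443]
 [ 0.      0.      0.      1.    ]]
```

View pics/wrist0.png

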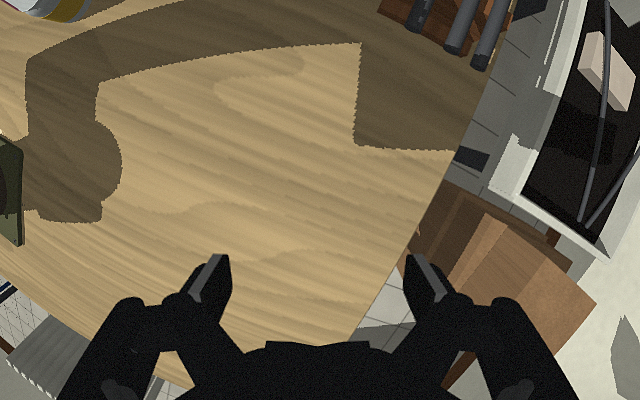

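The wrist view shows only bare bench and the open fingers. Both cameras put the gun at about (0.494,-0.289), which agrees with the lane. The nipple azimuth of about 154° agrees between the pin, the shaft and the base. Next I move above the gun.

```bash
python3 -m pendant '[[[36,-20,0],0,85],[[72,-40,0],0,85],[[108,-60,0],0,85],[[144,-80,0],0,85],[[180,-100,0],0,85],[[216,-120,0],0,85],[[252,-140,0],0,85],[[288,-160,0],0,85]]'; python3 -m pendant '[[[32,-18,0],0,80],[[48,-27,0],0,80],[[48,-27,0],0,80],[[48,-27,0],0,80]]'
python3 - <<'E'
from h import *
import cv2
s=ctrl.read_state();T=pose(s);im=ctrl.camera('wrist');cv2.imwrite('pics/w1.png',im);np.save('T1',T)
print(s['t'],s['tcp_pos'],T[:3,2],s['joint_positions'],[proj('wrist',p,T) for p in([.494,-.289,.133],[.494,-.289,.089])])
E
```

```text
t: 0.82
tcp_pos: [0.4607, -0.3319, 0.2451]
tcp_rot: [0.979, 0.204, -0.0, -0.0]
contact_force: [1.7, -0.5, 0.3]
finger_gap: 0.085
gripper_force: 0.0
t: 1.15
tcp_pos: [0.4934, -0.289, 0.245]
tcp_rot: [0.979, 0.206, -0.0, -0.0]
contact_force: [-0.6, -0.3, -0.1]
finger_gap: 0.0802
gripper_force: 0.0
1.15 [ 0.49343947 -0.28902078  0.24497297] [-7.87437737e-04 -5.28922573e-05 -9.99999689e-01] [-6.23495793e-01 -4.74837169e-02  1.82716633e+00 -5.13811033e-04
  1.36251846e+00  5.33350972e-01] [array([317.37841041, 201.58480012]), array([317.35344526, 187.76622064])]
```

View pics/w1.png

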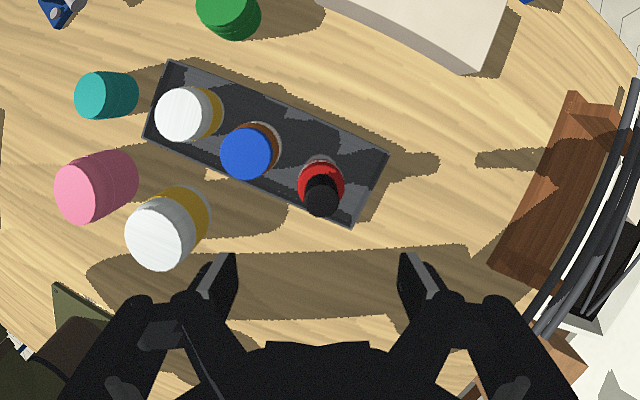

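The gun's black grip is at about (321,196), with its red shoulder centred near (321,182). The prediction was (317,202). I'll refine the blob extents numerically.

```bash
python3 - <<'E'
from h import *
import cv2
np.set_printoptions(precision=4,suppress=True)
im=cv2.imread('pics/w1.png');T=np.load('T1.npy')
b,g,r=[im[...,i].astype(int) for i in range(3)]
red=((r>90)&(r>2*g+20)).astype(np.uint8);red[:140]=0;red[230:]=0;red[:,:280]=0;red[:,360:]=0
n,l,st,c=cv2.connectedComponentsWithStats(red);k=1+np.argmax(st[1:,4]);print('red',st[k])
blk=(im.max(2)<42).astype(np.uint8);blk[:165]=0;blk[222:]=0;blk[:,:300]=0;blk[:,345:]=0
n,l,st,c=cv2.connectedComponentsWithStats(blk);k=1+np.argmax(st[1:,4]);print('blk',st[k])
a=np.linspace(0,2*np.pi,60)
def ext(cx,cy,rad,z):
    q=np.array([proj('wrist',[cx+rad*np.cos(t),cy+rad*np.sin(t),z],T) for t in a]);return q.min(0),q.max(0)
for xy in((.494,-.289),(.4985,-.2897)):
    print(xy,'top',ext(*xy,.015,.133),'sh',ext(*xy,.023,.089))
print(atz('wrist',321,196,.133,T))
E
```

```text
red [297 162  47  40 676]
blk [304 174  35  43 928]
(0.494, -0.289) top (array([298.9951, 183.7048]), array([335.7734, 218.8305])) sh (array([293.2213, 163.9503]), array([341.4942, 210.6375]))
(0.4985, -0.2897) top (array([301.9275, 179.037 ]), array([338.8621, 214.4742])) sh (array([295.7122, 159.899 ]), array([344.1436, 206.8879]))
[ 0.4995 -0.2898  0.133 ]
```

Refined gun position: (0.497,-0.291). Shift by tool x +2 and y +3, go down 139 mm, then grip.

```bash
python3 -m pendant '[[[2,3,35],0,80],[[2,3,70],0,80],[[2,3,105],0,80],[[2,3,130],0,80],[[2,3,139],0,80],[[2,3,139],0,60],[[2,3,139],0,20],[[2,3,139],0,20]]' 100; python3 -m pendant '[[[0,0,0],0,20],[[0,0,0],0,20],[[0,0,0],0,20],[[0,0,0],0,20]]'; python3 -m pendant '[[[0,0,-40],0,20],[[0,0,-80],0,20],[[0,0,-120],0,20],[[0,0,-160],0,20],[[0,0,-200],0,20],[[0,0,-240],0,20],[[0,0,-280],0,20],[[0,0,-320],0,20]]'
```

```text
t: 1.87
tcp_pos: [0.4973, -0.2933, 0.1089]
tcp_rot: [0.979, 0.204, 0.001, 0.002]
contact_force: [0.1, 0.5, 0.9]
finger_gap: 0.0453
gripper_force: 0.0
t: 2.2
tcp_pos: [0.4974, -0.2924, 0.1093]
tcp_rot: [0.979, 0.205, 0.001, 0.001]
contact_force: [-1.3, 1.8, 6.2]
finger_gap: 0.028
gripper_force: 97.7
t: 2.87
tcp_pos: [0.4957, -0.2913, 0.4281]
tcp_rot: [0.979, 0.205, -0.0, 0.0]
contact_force: [0.1, -0.9, -3.6]
finger_gap: 0.0281
gripper_force: 99.6
```

Gripped, fingertips on the shoulder, and lifted. The gun now has to tilt 25°, and rows only allow tool-axis shifts and rolls. So I'll probe how the arm handles poses out of reach: go to azimuth about -26° and high up.

```bash
python3 -m pendant '[[[20,-15,-30],0,20],[[38,-31,-60],0,20],[[38,-31,-100],0,20],[[38,-31,-140],0,20],[[38,-31,-180],0,20],[[38,-31,-220],0,20],[[38,-31,-260],0,20],[[38,-31,-300],0,20]]'; python3 -c "
from h import *
s=ctrl.read_state();print(s['joint_positions'])"
```

```text
t: 3.53
tcp_pos: [0.518, -0.2476, 0.7282]
tcp_rot: [0.979, 0.205, 0.0, 0.0]
contact_force: [0.7, -1.1, -4.0]
finger_gap: 0.028
gripper_force: 100.1
[-5.39290416e-01  9.88797039e-02  8.62145193e-01 -1.68906175e-04
  2.18015962e+00  6.19338557e-01]
```

```bash
python3 -m pendant '[[[20,-15,-30],0,20],[[38,-32,-70],0,20],[[38,-32,-110],0,20],[[38,-32,-150],0,20],[[38,-32,-190],0,20],[[38,-32,-230],0,20],[[38,-32,-270],0,20],[[38,-32,-310],0,20]]'; python3 -c "
from h import *
s=ctrl.read_state();print(s['joint_positions'],pose(s)[:3,2])"
```

```text
t: 4.2
tcp_pos: [0.4925, -0.1855, 0.8922]
tcp_rot: [0.979, 0.205, 0.006, 0.004]
contact_force: [-0.6, -0.4, -2.7]
finger_gap: 0.028
gripper_force: 102.1
[-0.46294927  0.45477562  0.02578131  0.00310696  2.64688329  0.69863888] [ 0.01331927 -0.00499936 -0.9998988 ]
```

```bash
python3 -m pendant '[[[0,0,-40],0,20],[[0,0,-80],0,20],[[0,0,-120],0,20],[[0,0,-160],0,20]]'; python3 -c "
from h import *
s=ctrl.read_state();print(s['joint_positions'],pose(s)[:3,2])"
```

```text
t: 4.53
tcp_pos: [0.45, -0.1693, 0.919]
tcp_rot: [0.979, 0.204, 0.014, 0.01]
contact_force: [-0.3, 0.5, -3.2]
finger_gap: 0.028
gripper_force: 102.1
[-0.47322313  0.40108986  0.02530221  0.00695134  2.68095223  0.69222126] [ 0.03187823 -0.01285102 -0.99940914]
```

Commanding past the top of the reach does tilt the tool (q3 and q5 at their stops). I'll push further up and inward.

```bash
python3 -m pendant '[[[-15,-17,-40],0,20],[[-30,-34,-80],0,20],[[-45,-51,-120],0,20],[[-60,-68,-160],0,20],[[-75,-85,-200],0,20],[[-90,-102,-240],0,20],[[-100,-115,-280],0,20],[[-110,-130,-320],0,20]]'; python3 -c "
from h import *
s=ctrl.read_state();z=pose(s)[:3,2];print(s['joint_positions'],z,np.degrees(np.arccos(-z[2])),np.degrees(np.arctan2(z[1],z[0])))"
```

```text
t: 5.2
tcp_pos: [0.4071, -0.1423, 0.9509]
tcp_rot: [0.978, 0.204, 0.042, 0.032]
contact_force: [0.5, 0.4, -3.5]
finger_gap: 0.028
gripper_force: 102.0
[-0.46184378  0.3301981   0.02625356  0.00344493  2.67985687  0.70047571] [ 0.09476139 -0.04545289 -0.99446182] 6.032839098156625 -25.62499650888788
```

```bash
python3 -m pendant '[[[-200,-240,-600],0,20],[[-200,-240,-600],0,20],[[-200,-240,-600],0,20],[[-200,-240,-600],0,20],[[-200,-240,-600],0,20],[[-200,-240,-600],0,20]]'; python3 -c "
from h import *
s=ctrl.read_state();z=pose(s)[:3,2];print(s['joint_positions'],z,np.degrees(np.arccos(-z[2])),np.degrees(np.arctan2(z[1],z[0])))"
```

```text
t: 5.7
tcp_pos: [0.3591, -0.1056, 0.9817]
tcp_rot: [0.975, 0.204, 0.072, 0.056]
contact_force: [-1.0, -0.7, -4.5]
finger_gap: 0.0279
gripper_force: 102.0
[-0.42600748  0.25369733  0.02541038 -0.01178706  2.6799205   0.72203952] [ 0.16312865 -0.07979308 -0.98337282] 10.462862096777107 -26.065200054651083
```

```bash
cat > z.py <<'E'
from h import *
s=ctrl.read_state();z=pose(s)[:3,2];print(s['joint_positions'],np.degrees(np.arccos(-z[2])),np.degrees(np.arctan2(z[1],z[0])))
E
python3 -m pendant '[[[-220,-220,-600],0,20],[[-220,-220,-600],0,20],[[-220,-220,-600],0,20],[[-220,-220,-600],0,20],[[-220,-220,-600],0,20],[[-220,-220,-600],0,20],[[-220,-220,-600],0,20],[[-220,-220,-600],0,20]]'; python3 z.py;python3 -m pendant '[[[-220,-220,-600],0,20],[[-220,-220,-600],0,20],[[-220,-220,-600],0,20],[[-220,-220,-600],0,20],[[-220,-220,-600],0,20],[[-220,-220,-600],0,20],[[-220,-220,-600],0,20],[[-220,-220,-600],0,20]]'; python3 z.py
```

```text
t: 6.37
tcp_pos: [0.3093, -0.065, 1.0073]
tcp_rot: [0.971, 0.203, 0.102, 0.079]
contact_force: [0.3, 0.4, -4.6]
finger_gap: 0.0278
gripper_force: 102.0
[-0.3564631   0.17833298  0.02596796 -0.05680099  2.67980507  0.74850858] 14.785663236060731 -26.111929515988784
t: 7.03
tcp_pos: [0.2504, -0.0013, 1.029]
tcp_rot: [0.965, 0.202, 0.134, 0.102]
contact_force: [0.1, -0.9, -3.3]
finger_gap: 0.0282
gripper_force: 102.0
[-0.10301288  0.10354012  0.02520047 -0.25330375  2.6804898   0.81001822] 19.360501902302236 -25.556659185580692
```

```bash
python3 -m pendant '[[[-260,40,-600],0,20],[[-260,40,-600],0,20],[[-260,40,-600],0,20],[[-260,40,-600],0,20],[[-260,40,-600],0,20],[[-260,40,-600],0,20]]'; python3 z.py
```

```text
t: 7.53
tcp_pos: [0.1949, -0.0139, 1.0444]
tcp_rot: [0.959, 0.199, 0.157, 0.125]
contact_force: [-0.6, -0.1, -3.3]
finger_gap: 0.028
gripper_force: 102.0
[-0.21343089  0.03383388  0.02539592 -0.22405178  2.67997343  0.72673611] 23.151440200664286 -26.80688448578408
```

```bash
python3 -m pendant '[[[-240,-120,-600],0,20],[[-240,-120,-600],0,20],[[-240,-120,-600],0,20]]'; python3 z.py
```

```text
t: 7.78
tcp_pos: [0.1451, 0.0107, 1.0511]
tcp_rot: [0.956, 0.196, 0.17, 0.139]
contact_force: [-0.5, 0.7, -3.6]
finger_gap: 0.0282
gripper_force: 102.0
[ 1.76909663e-01 -1.36154969e-03  2.52058697e-02 -6.30621558e-01
  2.68080890e+00  7.15622131e-01] 25.30945914887732 -27.691731507177735
```

Tilted 25.3° towards azimuth -27.7°, close to the nipple's axis. Now I work out the shift to a standoff 80 mm above the flange.

```bash
cat > go.py <<'E'
import sys
from h import *
np.set_printoptions(precision=4,suppress=True)
N=np.array([float(v) for v in sys.argv[1:4]]);d=float(sys.argv[4])
s=ctrl.read_state();T=pose(s);n=-T[:3,2]
print('shift mm',1e3*T[:3,:3].T@(N+n*(.104+d)-T[:3,3]),'rot',T[:3,:3].tolist())
E
python3 go.py .617 .181 .105 .08
```

```text
shift mm [ 225.1496 -309.7007  816.12  ] rot [[0.8655760381721, 0.3278490860506908, 0.3785407493494165], [0.4219347830037377, -0.8845913203187217, -0.1986686560793356], [0.26972052393890944, 0.33168233717294515, -0.9040119834236782]]
```

```bash
python3 -m pendant '[[[10,-14,36],0,20],[[20,-28,72],0,20],[[30,-42,108],0,20],[[40,-56,144],0,20],[[50,-70,180],0,20],[[60,-84,216],0,20],[[70,-98,252],0,20],[[80,-112,288],0,20]]'; python3 z.py; python3 go.py .617 .181 .105 .08
```

```text
t: 8.45
tcp_pos: [0.2688, 0.0776, 0.8107]
tcp_rot: [0.955, 0.199, 0.168, 0.138]
contact_force: [0.4, -0.4, -2.4]
finger_gap: 0.0281
gripper_force: 102.0
[ 0.39573046 -0.52959577  1.24783327 -0.38830095  2.09721061  1.30299819] 25.186525188164502 -27.610816518437257
shift mm [ 156.6827 -208.838   565.5491] rot [[0.863771468200446, 0.3342057016910206, 0.37710131222266813], [0.4274646515286843, -0.8822542378254756, -0.19723445827859168], [0.2667823502713517, 0.3315629786272912, -0.904927162144828]]
```

```bash
python3 -m pendant '[[[10,-13,36],0,20],[[20,-26,72],0,20],[[30,-39,108],0,20],[[40,-52,144],0,20],[[50,-65,180],0,20],[[60,-78,216],0,20],[[70,-91,252],0,20],[[80,-104,288],0,20]]' 120; python3 -m pendant '[[[10,-13,36],0,20],[[20,-26,72],0,20],[[30,-39,108],0,20],[[40,-52,144],0,20],[[50,-65,180],0,20],[[60,-80,210],0,20],[[60,-80,210],0,20]]'; python3 z.py; python3 go.py .617 .181 .105 .08
python3 - <<'E'
from h import *
import cv2
s=ctrl.read_state();T=pose(s);np.save('T2',T);w=ctrl.camera('wrist');sc=ctrl.camera('scene');tp=ctrl.camera('top')
for n,i in(('w2',w),('s2',sc),('t2',tp)):cv2.imwrite(f'pics/{n}.png',i)
print([proj('wrist',T[:3,3]+T[:3,2]*d,T) for d in(.02,.104)],proj('wrist',[.617,.181,.105],T))
o=np.zeros((600,800,3),np.uint8)
f=lambda im,x,y,w,h,k:cv2.resize(im[y:y+h,x:x+w],None,fx=k,fy=k,interpolation=cv2.INTER_CUBIC)
o[:400,:400]=f(w,217,100,200,200,2);o[:400,400:]=f(sc,290,130,100,100,4)
o[400:,:400]=f(tp,225,145,100,50,4);cv2.imwrite('pics/c2.png',cv2.convertScaleAbs(o,alpha=1.4))
E
```

```text
t: 9.12
tcp_pos: [0.412, 0.1464, 0.5364]
tcp_rot: [0.956, 0.199, 0.168, 0.138]
contact_force: [0.9, -0.2, -4.3]
finger_gap: 0.0277
gripper_force: 118.3
t: 9.7
tcp_pos: [0.514, 0.2006, 0.3268]
tcp_rot: [0.956, 0.2, 0.16, 0.139]
contact_force: [-1.3, -0.9, -6.6]
finger_gap: 0.0278
gripper_force: 118.8
[ 0.43395098 -0.26903592  1.9252212  -0.36212562  1.24472033  1.66696419] 24.499959509842835 -29.16045301891492
shift mm [ 25.4706 -21.1888  59.1064] rot [[0.8683791127463462, 0.33878720398007167, 0.36213387989144874], [0.4279470092921338, -0.8809269845118796, -0.20206188457184374], [0.25055752589732216, 0.3304404309072545, -0.9099615639344559]]
[array([316.86083103, 253.77672972]), array([316.91899051, 205.30343016])] [299.3923872  149.52188918]
```

View pics/c2.png

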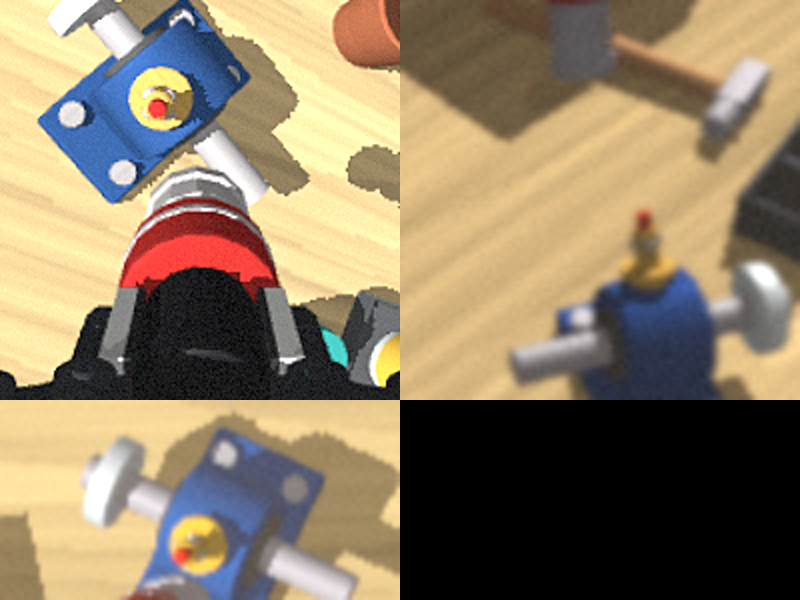

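The wrist view shows the flange at about (297.5,149) and the pin tip at about (296,154). The flange prediction was (299,149.5). The coupler is centred at column 317, on the tool axis. I'll settle the arm, take a fresh picture, and fit the nipple axis over all cameras.

```bash
python3 -m pendant '[[[0,0,0],0,20],[[0,0,0],0,20]]'; python3 z.py
cat > nip.py <<'E'
from h import *
import cv2,sys
from scipy.optimize import least_squares
np.set_printoptions(precision=4,suppress=True)
tag=sys.argv[1]
s=ctrl.read_state();T=pose(s);w=ctrl.camera('wrist');np.save('T'+tag,T);cv2.imwrite(f'pics/w{tag}.png',w)
print('t',s['t'])
def blob(m,box):
    k=np.zeros(m.shape,np.uint8);x0,y0,x1,y1=box;k[y0:y1,x0:x1]=m[y0:y1,x0:x1]
    n,l,st,c=cv2.connectedComponentsWithStats(k)
    if n<2:return None
    i=1+np.argmax(st[1:,4]);h=cv2.convexHull(np.argwhere(l==i)[:,::-1].astype(np.int32));M=cv2.moments(h)
    return np.array([M['m10']/M['m00'],M['m01']/M['m00']]) if M['m00'] else c[i],st[i]
def find(im,box):
    h=cv2.cvtColor(im,cv2.COLOR_BGR2HSV).astype(int);H,S,V=h[...,0],h[...,1],h[...,2]
    return blob(((H>17)&(H<32)&(S>150)&(V>60)).astype(np.uint8),box),blob((((H<7)|(H>172))&(S>150)&(V>50)).astype(np.uint8),box)
u=proj('wrist',[.617,.181,.115],T).astype(int)
ob=[]
for n,im,box in(('wrist',w,(u[0]-28,u[1]-28,u[0]+28,u[1]+28)),('top',cv2.imread('pics/top0.png'),(260,168,290,196)),('scene',cv2.imread('pics/scene0.png'),(338,172,368,208))):
    f,p=find(im,box);print(n,f,p)
    ob.append((n,f,p))
E
python3 nip.py 3
```

```text
t: 10.02
tcp_pos: [0.5163, 0.2006, 0.3432]
tcp_rot: [0.955, 0.198, 0.172, 0.138]
contact_force: [0.5, -0.2, -3.6]
finger_gap: 0.0278
gripper_force: 118.8
[ 0.43347286 -0.28226185  1.91189931 -0.36463226  1.24768299  1.6658429 ] 25.438358581552823 -27.092381941825195
t 10.0167
wrist (array([305.4444, 160.8889]), array([305, 159,   2,   5,   5], dtype=int32)) (array([290.2057, 161.4362]), array([286, 157,   9,   9,  58], dtype=int32))
top (array([274.5639, 180.6386]), array([269, 175,  12,  13,  79], dtype=int32)) (array([270.    , 183.7778]), array([269, 183,   3,   3,   7], dtype=int32))
scene (array([353.2626, 197.1111]), array([350, 195,   7,   5,  21], dtype=int32)) (array([350.5, 184. ]), array([350, 183,   2,   3,   4], dtype=int32))
```

```bash
cat > fit.py <<'E'
from h import *
import cv2,sys
from scipy.optimize import least_squares
np.set_printoptions(precision=4,suppress=True)
tag=sys.argv[1];fx,fy,px,py=map(float,sys.argv[2:6]);T=np.load(f'T{tag}.npy')
obs=[('wrist',(fx,fy),(px,py),3.),('top',(274.6,180.9),(270.1,183.8),1.),('scene',(352.7,197.1),(350.8,183.8),1.)]
def ax(a,t=np.radians(25)):return np.array([np.sin(t)*np.cos(a),np.sin(t)*np.sin(a),np.cos(t)])
def res(p,L=.036):
    N=np.r_[p[:2],.105];r=[]
    for n,f,q,w in obs:
        b=p[3:5] if n=='top' else p[5:7] if n=='scene' else np.zeros(2)  # pixel bias of fixed cams
        r+=list(w*(proj(n,N,T)+b-f))+list(w*(proj(n,N+L*ax(p[2]),T)+b-q))
    return np.r_[r,np.r_[p[3:7]]/2]
k=least_squares(res,[.617,.181,np.radians(154),0,0,0,0]);p=k.x
print('N',p[:2],'axis az',np.degrees(p[2]),'bias',p[3:],'res',k.fun)
z=-T[:3,2];n=ax(p[2]);print('angle tool/nipple deg',np.degrees(np.arccos(z@n)),'tool-frame err',T[:3,:3].T@n)
G=T[:3,3]+T[:3,2]*.104
print('mouth rel flange in tool mm',1e3*T[:3,:3].T@(np.r_[p[:2],.105]-G))
print('lip/mouth far edge px if centred',[proj('wrist',G+T[:3,0]*.020,T)],[proj('wrist',G+T[:3,1]*v,T) for v in(-.02,.02)])
E
python3 - <<'E'
import cv2,numpy as np
im=cv2.imread('pics/w3.png');h=cv2.cvtColor(im,cv2.COLOR_BGR2HSV).astype(int)
m=((h[...,0]>12)&(h[...,0]<38)&(h[...,1]>110)).astype(np.uint8);m[:130]=0;m[190:]=0;m[:,:265]=0;m[:,330:]=0
n,l,st,c=cv2.connectedComponentsWithStats(m)
for i in np.argsort(-st[1:,4])[:3]+1:print(st[i],c[i])
cv2.imwrite('pics/c3.png',cv2.convertScaleAbs(cv2.resize(im[120:300,220:420],None,fx=4,fy=4,interpolation=cv2.INTER_CUBIC)[:600],alpha=1.2))
E
```

```text
[278 142  30  30 557] [292.85996409 155.8043088 ]
[325 159   1   1   1] [325. 159.]
```

View pics/c3.png

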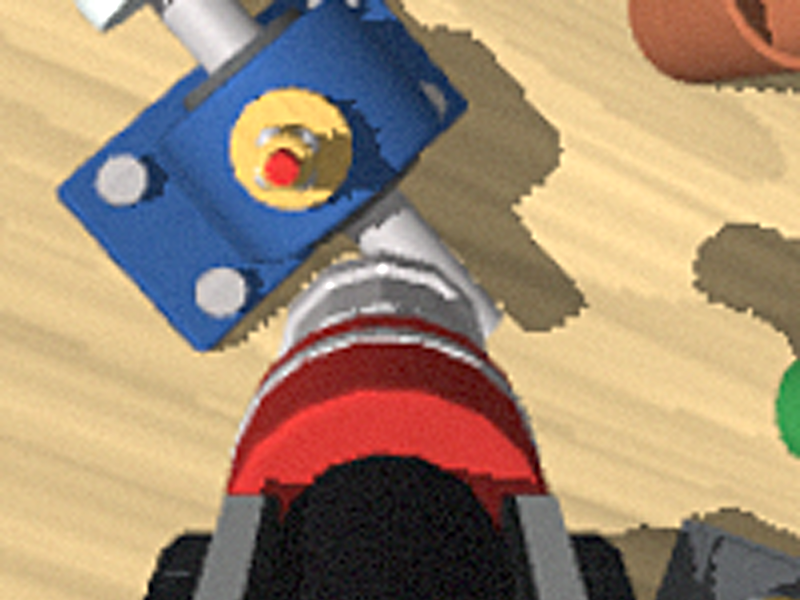

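The flange centre is at (292.9,157.0) and the pin tip at (290.2,161.4). The coupler's far edge is at row ≈ 183.5 and spans columns 291 to 342.

```bash
python3 fit.py 3 292.9 157 290.2 161.4
```

```text
N [0.6167 0.1832] axis az 150.39283425496143 bias [1.0797 0.7034 0.816  0.5423] res [-0.1778  0.0566  0.1927 -0.0454 -0.2119  0.0642 -0.058  -0.24   -0.6986
 -0.4732  0.4946  0.3376  0.5399  0.3517  0.408   0.2712]
angle tool/nipple deg 1.1576043950424482 tool-frame err [ 0.0194 -0.0056 -0.9998]
mouth rel flange in tool mm [ 14.1269 -30.3488 152.868 ]
lip/mouth far edge px if centred [array([316.8951, 180.6566])] [array([291.6478, 205.3134]), array([342.1808, 205.2852])]
```

```bash
python3 - <<'E'
from h import *
np.set_printoptions(precision=1,suppress=True)
T=np.load('T3.npy')
for dx in(0,-.001,-.002,-.003):
  print(dx,[proj('wrist',T[:3,3]+T[:3,0]*(x+dx)+T[:3,2]*z,T)[1] for x,z in((.023,.020),(.023,.056),(.018,.056),(.020,.094),(.020,.104))])
E
```

```text
0 [np.float64(213.4177742284254), np.float64(193.99032621154623), np.float64(201.68976423744257), np.float64(183.8003310847868), np.float64(180.6566031967269)]
-0.001 [np.float64(215.26504177290664), np.float64(195.53931651165558), np.float64(203.21572234210828), np.float64(185.1082285485058), np.float64(181.91461646004808)]
-0.002 [np.float64(217.10437888645902), np.float64(197.08381179384122), np.float64(204.73691307456573), np.float64(186.41331784352175), np.float64(183.17014294955808)]
-0.003 [np.float64(218.93570761734037), np.float64(198.62375511051889), np.float64(206.25328569022093), np.float64(187.71556180482008), np.float64(184.4231488876955)]
```

The gun sits 2 mm towards tool -x and untilted. So I shift by (16,-30) and advance to about 50 mm above the flange.

```bash
python3 -m pendant '[[[8,-12,15],0,20],[[16,-24,30],0,20],[[16,-30,50],0,20],[[16,-30,70],0,20],[[16,-30,90],0,20],[[16,-30,100],0,20],[[16,-30,100],0,20],[[16,-30,100],0,20]]'; python3 z.py; python3 nip.py 4
python3 - <<'E'
import cv2,numpy as np
im=cv2.imread('pics/w4.png')
cv2.imwrite('pics/c4.png',cv2.convertScaleAbs(cv2.resize(im[140:260,240:400],None,fx=5,fy=5,interpolation=cv2.INTER_CUBIC)[:600],alpha=1.3))
E
```

```text
t: 10.73
tcp_pos: [0.5578, 0.214, 0.2452]
tcp_rot: [0.955, 0.198, 0.17, 0.138]
contact_force: [1.0, 0.3, -3.7]
finger_gap: 0.028
gripper_force: 119.3
[ 0.42352176 -0.12677683  1.94351273 -0.39180354  1.07348852  1.73004317] 25.314025073654484 -27.444307821798063
t 10.7333
wrist (array([313., 169.]), array([310, 169,   7,   1,   7], dtype=int32)) (array([316.7314, 211.1421]), array([294, 206,  48,  10, 368], dtype=int32))
top (array([274.5639, 180.6386]), array([269, 175,  12,  13,  79], dtype=int32)) (array([270.    , 183.7778]), array([269, 183,   3,   3,   7], dtype=int32))
scene (array([353.2626, 197.1111]), array([350, 195,   7,   5,  21], dtype=int32)) (array([350.5, 184. ]), array([350, 183,   2,   3,   4], dtype=int32))
```

View pics/c4.png

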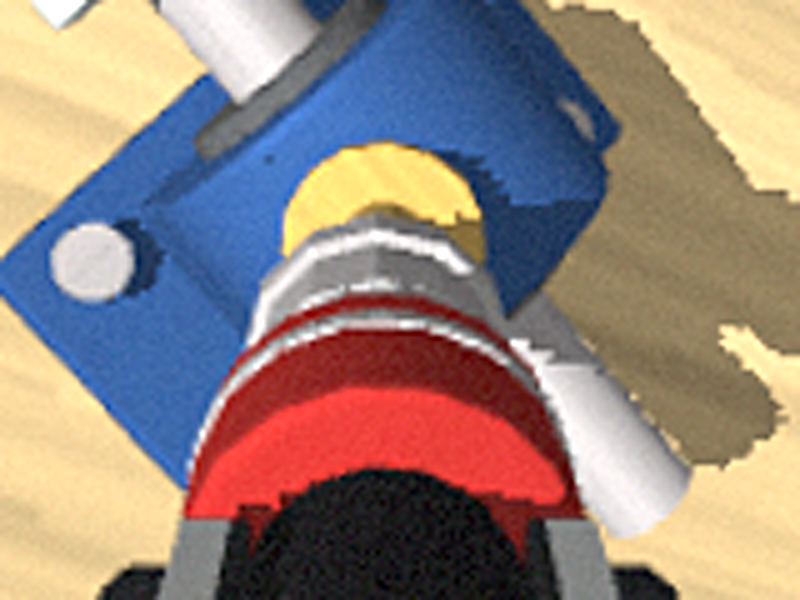

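Flange spans columns 296.6 to 336.6 (centre 316.6) and its far edge is at row 168.4. The coupler is centred at 316.3 with its far edge at 182.4. So the sideways axis is aligned; I'll check tool x.

```bash
python3 - <<'E'
from h import *
np.set_printoptions(precision=2,suppress=True)
T=np.load('T4.npy');N=np.array([.6167,.1832,.105])
f=T[:3,:3].T@(N-T[:3,3])*1e3;print('N in tool',f,'d',f[2]-104)
n=np.array([np.sin(.4363)*np.cos(np.radians(152)),np.sin(.4363)*np.sin(np.radians(152)),np.cos(.4363)]);print('nip axis in tool',T[:3,:3].T@n)
for x in(-4,-3,-2,-1,0):
  P0=lambda a:T[:3,3]+T[:3,:3]@np.array([x+19.5*np.cos(a),f[1]+19.5*np.sin(a),f[2]])/1e3
  e=np.array([proj('wrist',P0(a),T) for a in np.linspace(0,6.28,90)]);print(x,'far row',e[:,1].min(),'cols',e[:,0].min(),e[:,0].max())
E
```

```text
N in tool [ -0.     0.22 155.15] d 51.154407501682584
nip axis in tool [ 0.01  0.   -1.  ]
-4 far row 172.60636534321065 cols 296.697220995553 337.62995989243706
-3 far row 171.56119904512772 cols 296.6774738432377 337.6487125856933
-2 far row 170.51455870271607 cols 296.65783548631754 337.66735417693945
-1 far row 169.46646515227965 cols 296.63830704076713 337.6858835643685
0 far row 168.4169394211597 cols 296.61888961983186 337.7042996491468
```

```bash
python3 -m pendant '[[[2,0,6],0,20],[[2,0,14],0,20],[[2,0,22],0,20],[[2,0,28],0,20],[[2,0,31],0,20],[[2,0,31],0,20],[[2,0,31],0,20]]'; python3 go.py .6167 .1832 .105 0; python3 z.py
```

```text
t: 11.37
tcp_pos: [0.5711, 0.2086, 0.2165]
tcp_rot: [0.955, 0.199, 0.169, 0.139]
contact_force: [1.2, -0.6, -4.3]
finger_gap: 0.0275
gripper_force: 119.6
shift mm [-1.3871  0.5253 19.091 ] rot [[0.8639061881248598, 0.33238157623395986, 0.3784026769194461], [0.42620670593236004, -0.8827734132914205, -0.19763335903663054], [0.26835413530978264, 0.33201444029747157, -0.904296671173844]]
[ 0.40417087 -0.08168347  1.9514676  -0.39870097  1.01858643  1.73302068] 25.271277542000973 -27.577308787288608
```

```bash
python3 -m pendant '[[[0,0,2],0,20],[[0,0,4],0,20],[[0,0,6],0,20],[[0,0,8],0,20],[[0,0,10],0,20],[[0,0,12],0,20],[[0,0,12],0,20]]'; python3 go.py .6167 .1832 .105 0; python3 z.py
```

```text
t: 11.95
tcp_pos: [0.576, 0.2061, 0.2052]
tcp_rot: [0.955, 0.199, 0.17, 0.139]
contact_force: [5.1, -1.9, -4.9]
finger_gap: 0.0279
gripper_force: 119.0
shift mm [-1.6457  0.3757  6.5474] rot [[0.8631361996610121, 0.3327822619632716, 0.37980503808843036], [0.42711478553452936, -0.882355797667949, -0.19753786042060525], [0.26938608132666864, 0.3327224255206823, -0.9037294543961127]]
[ 0.39657211 -0.06503265  1.95580583 -0.40291579  0.99514399  1.73461057] 25.347298113654407 -27.479091121385885
```

```bash
python3 -m pendant '[[[0.5,0,2],0,20],[[0.5,0,4],0,20],[[0.5,0,6],0,20],[[0.5,0,6],0,20],[[0.5,0,6],0,20]]'; python3 go.py .6167 .1832 .105 0; python3 z.py
```

```text
t: 12.37
tcp_pos: [0.5784, 0.2056, 0.2014]
tcp_rot: [0.955, 0.198, 0.17, 0.138]
contact_force: [-4.0, -0.1, 4.3]
finger_gap: 0.0278
gripper_force: 119.1
shift mm [-2.4018  0.4785  2.0802] rot [[0.8636492779974899, 0.3322210089005984, 0.3791294315395243], [0.426192687209681, -0.8828724252657659, -0.19722087636539798], [0.26920200219055823, 0.3319118587071168, -0.904082297175529]]
[ 0.39374116 -0.05699679  1.95474333 -0.40315065  0.98811078  1.73539247] 25.30003385062351 -27.483182924907638
```

```bash
python3 -m pendant '[[[0,0,1],0,20],[[0,0,2],0,20],[[0,0,3],0,20],[[0,0,3],0,20],[[0,0,3],0,20]]'; python3 go.py .6167 .1832 .105 0|cut -c1-60;  python3 -m pendant '[[[0,0,1],0,20],[[0,0,2],0,20],[[0,0,3],0,20],[[0,0,3],0,20],[[0,0,3],0,20]]'; python3 go.py .6167 .1832 .105 0|cut -c1-60; python3 z.py
```

```text
t: 12.78
tcp_pos: [0.5793, 0.2055, 0.2003]
tcp_rot: [0.955, 0.198, 0.17, 0.138]
contact_force: [-11.9, 1.0, 12.9]
finger_gap: 0.0278
gripper_force: 120.6
shift mm [-2.9076  0.4729  0.7216] rot [[0.8637459301571769,
t: 13.2
tcp_pos: [0.5802, 0.2057, 0.2005]
tcp_rot: [0.956, 0.198, 0.17, 0.138]
contact_force: [-23.7, 4.1, 25.0]
finger_gap: 0.0279
gripper_force: 122.2
shift mm [-3.8603  0.4363  0.6788] rot [[0.8639843261065301,
[ 0.39233885 -0.05311252  1.95249959 -0.40229218  0.98499114  1.73628324] 25.29251575068605 -27.30482407948414
```

The force matches the valve spring and then a hard stop (about 36 N axial), so the gun is home. There is about 10 N of side load along tool x, so I'll relieve that while holding the press.

```bash
python3 -m pendant '[[[-0.7,0,0],0,20],[[-1.5,0,0],0,20],[[-1.5,0,0],0,20],[[-1.5,0,0],0,20]]'; python3 go.py .6167 .1832 .105 0|cut -c1-60; python3 z.py
python3 - <<'E'
from h import *
import cv2
s=ctrl.read_state();print('force tool',pose(s)[:3,:3].T@(s['contact_force']+np.array([0,0,4])),s['ft_torque'])
w=ctrl.camera('wrist');sc=ctrl.camera('scene');tp=ctrl.camera('top')
o=np.zeros((600,800,3),np.uint8)
f=lambda im,x,y,w,h,k:cv2.resize(im[y:y+h,x:x+w],None,fx=k,fy=k,interpolation=cv2.INTER_CUBIC)
o[:400,:400]=f(w,267,140,100,100,4);o[:400,400:]=f(sc,300,110,100,100,4)
o[400:,:400]=f(tp,340,180,133,67,3)[:200,:400] if 0 else cv2.resize(tp[180:250,350:490],(400,200));cv2.imwrite('pics/c5.png',cv2.convertScaleAbs(o,alpha=1.4))
E
```

```text
t: 13.53
tcp_pos: [0.5796, 0.2055, 0.2003]
tcp_rot: [0.955, 0.198, 0.171, 0.137]
contact_force: [-20.1, 2.7, 23.9]
finger_gap: 0.0282
gripper_force: 122.2
shift mm [-3.4723  0.4559  0.6306] rot [[0.8629586714609205,
[ 0.39208445 -0.05570734  1.95567044 -0.40269935  0.981723    1.73641861] 25.381499572807737 -27.016118030358736
force tool [ -8.55356312   0.19767334 -33.37935131] [-0.4011422   2.10634855 -0.62883583]
```

View pics/c5.png

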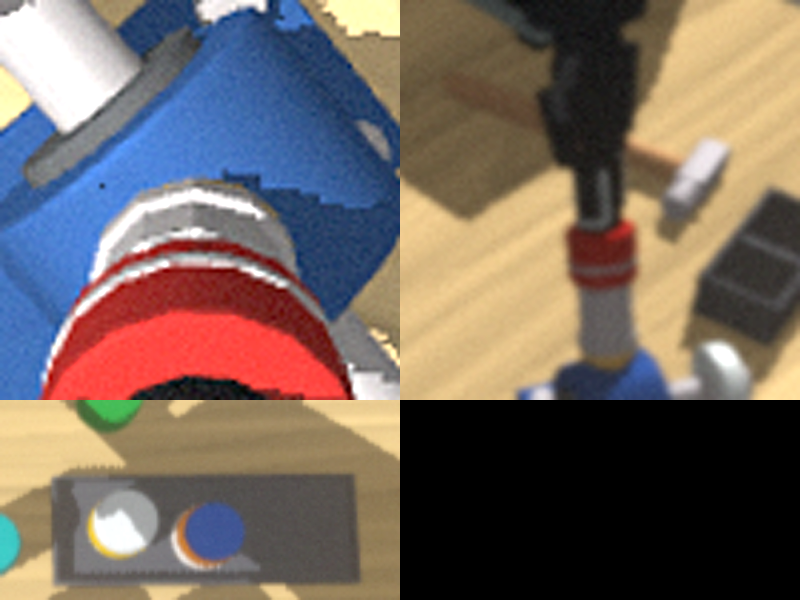

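The gun sits flush on the flange, and the jar and can still stand in the lane. The scene view shows the coupler seated straight, with a thin sliver of brass around it. About 8.5 N of side load remains, so I'll ease it off.

```bash
cat > f.py <<'E'
from h import *
np.set_printoptions(precision=2,suppress=True)
s=ctrl.read_state();T=pose(s);print('force tool',T[:3,:3].T@(s['contact_force']+np.array([0,0,4])),'N rel mouth',1e3*T[:3,:3].T@(np.array([.6167,.1832,.105])-T[:3,3]-.104*T[:3,2]))
E
python3 -m pendant '[[[-1,0,0],0,20],[[-2,0,0],0,20],[[-2.5,0,0],0,20],[[-2.5,0,0],0,20]]' >/dev/null; python3 f.py;python3 -m pendant '[[[-1,0,0],0,20],[[-2,0,0],0,20],[[-2.5,0,0],0,20],[[-2.5,0,0],0,20]]'; python3 f.py; python3 z.py
```

```text
force tool [ -2.24  -1.27 -27.32] N rel mouth [-2.97  0.41  0.59]
t: 14.35
tcp_pos: [0.5779, 0.2045, 0.1999]
tcp_rot: [0.955, 0.198, 0.176, 0.136]
contact_force: [-8.0, 6.3, 16.9]
finger_gap: 0.0277
gripper_force: 122.3
force tool [  1.65  -1.36 -23.12] N rel mouth [-2.43  0.39  0.66]
[ 0.39111276 -0.06413634  1.96552908 -0.40386555  0.97132344  1.73682497] 25.677972056422238 -26.07530593608969
```

```bash
python3 -m pendant '[[[-0.3,0,1],0,20],[[-0.3,0,1],0,20],[[-0.3,0,1],0,20]]'; python3 f.py; python3 z.py
python3 - <<'E'
from h import *
import cv2
s=ctrl.read_state();T=pose(s);w=ctrl.camera('wrist');sc=ctrl.camera('scene')
f=lambda im,x,y,w,h,k:cv2.resize(im[y:y+h,x:x+w],None,fx=k,fy=k,interpolation=cv2.INTER_CUBIC)
cv2.imwrite('pics/c6.png',cv2.convertScaleAbs(np.hstack([f(w,277,165,80,75,5),f(sc,320,140,80,75,5)]),alpha=1.4))
n=np.array([np.sin(.4363)*np.cos(np.radians(152.5)),np.sin(.4363)*np.sin(np.radians(152.5)),np.cos(.4363)])
N=np.array([.6167,.1832,.105])
for h,r in((0,19.5),(0,20),(84,23)):
    d=T[:3,0]-n*(n@T[:3,0]);d/=np.linalg.norm(d);print(h,r,proj('wrist',N+(n*h+d*r)/1e3,T))
E
```

```text
t: 14.6
tcp_pos: [0.5781, 0.2046, 0.1999]
tcp_rot: [0.955, 0.198, 0.176, 0.136]
contact_force: [-10.7, 7.0, 20.4]
finger_gap: 0.0275
gripper_force: 122.3
force tool [  0.62  -1.76 -27.47] N rel mouth [-2.7   0.37  0.62]
[ 0.39090495 -0.06396806  1.96531922 -0.40361738  0.97076722  1.73697436] 25.685888032004566 -26.00651405839788
0 19.5 [317.36604545 184.38090947]
0 20 [317.36581977 183.75472174]
84 23 [317.86900783 215.21889248]
```

View pics/c6.png

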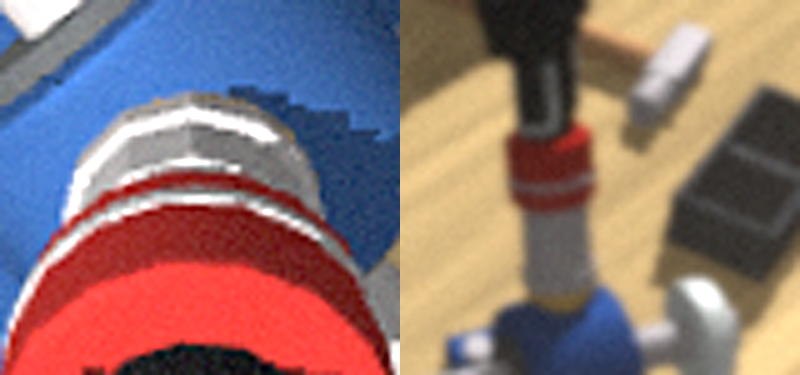

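The crop shows the coupler flush on the flange. The mouth edge is at row 184.4 (predicted 184) and the shoulder at 217.4 (predicted 215), so it is square to about 1°. It is held with about 27 N axial and almost no side load.

```bash
python3 -c "
from workcell import ctrl
print(ctrl.sign_off())"
```

```text
the job is handed in; nothing more can be done
None
```

I handed the job in at about 14.7 s with the gun on the nipple and sitting on the flange, still gripped at about 120 N and pressed on with about 27 N; the camera shows it square to about 1°, the jar and can still stood in the lane when last seen, the snap and full seating are inferred from the force readings, and no verdict came back.

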